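# Load the bean jars into the slanted cubbies

## Robot

A 7-joint arm with a two-finger parallel gripper is mounted at the origin on the work surface. World frame = base frame: x ahead of the robot, y to its left, z up, the work surface at z = 0. Lengths are in mm, angles in rad, forces in N, time in s.
With the tool pointing down it reaches from about 400 to 850 mm from the base axis. Payload 4.5 kg.
Tool frame: the origin (TCP) lies midway between the tips of the shut fingers; the grasp point (between the pads) lies 19 mm behind it; z points along the fingers, y is the line along which they close (so a half turn about z gives the same grasp; the last joint's range is limited). The gripper opens to 88 mm and grips with 3 to 60 N. Pads are 18 mm wide; open, the fingers measure 123 mm over their backs; the gripper's body (75 mm by 187 mm) begins 45 mm behind the grasp point.
Start: joints at [0.034, 0.689, -0.195, 1.565, 0.157, 0.902, -0.215], TCP at [625.023, 0.026, 238.743] pointing down, gripper open.
Joint ranges: [-3.01, 3.01], [-0.46, 2.08], [-1.47, 1.51], [0.13, 2.56], [-1, 4.14], [0.04, 2.09], [-2.66, 2.66]. Speed limits (rad/s): [2.57, 2.57, 3.14, 3.14, 3.14, 3.14, 3.14].

## Interface

Orientations are given as a rotation vector (axis times angle).
In Python, from bench import bot, imaging, workorder gives the robot as it stands. The module is installed in compiled form; this text tells all that it offers.
- The arm moves only by the tool drive_tool, never from a script. Its argument "moves" is a list of rows, each a list of 5 numbers: the shift along the tool's x, y, z as a fraction of full scale, then the turn about the tool's z as a fraction of full scale, then the closure, from 0 (fully open) to 1 (shut). In form: [[tx, ty, tz, spin, claw], ...]. A call has 1 to 20 rows; each row shifts and turns the commanded pose from where the row before left it, along the tool's axes as they then stand; what a row does not reach is not made up. Full scale, the value 1, is 0.02 m for a shift and 6 degrees for a turn. A row lasts 1/10 s, in which the tool goes at most 50 mm and 8.59 degrees, less where a joint would pass 70% of its speed; a pose out of reach is approached as far as the arm can. A call with a number of a shift or a turn outside -1 to 1 is refused whole. A call with a gripper value outside its range is refused whole. The fingers move at their own pace and stop on an object; "grip_force" is the grip in N (left out, the last holds). Time passes only in rows, so rows that do not move let the fingers close. It gives the time, the measured TCP pose, the force, the opening and the grip force at its end, in the units of the state.
- bot.observe(): the state, without advancing time (a new reading comes with each control period).
- imaging.snapshot(name): name is "scene" or "side" or "wrist"; returns (picture, depth): 400x640x3 uint8, blue, green, red; 400x640 float32, mm along the optical axis (not along the pixel's ray), 0 where there is no reading.
- imaging.camera_params(name): a dict with "intrinsics" (3x3 intrinsics, pixels), "xyz" and "rotation" of the camera in the world. Camera axes: x right, y down, z forward; pixel columns grow to the right and rows downward; lengths in mm; the calibration is good to about 2 mm. A picture is of the moment at which its call begins: read the wrist's pose just before it. camera_params takes no time and is no camera call; for the wrist camera it gives the pose at the moment of the call.
- workorder.hand_in(): hands the job in; it is judged then, once.
The state is a dict: "time": time; "joint_positions": joint angles; "qvel": joint speeds; "joint_efforts": joint torques, N m; "tcp_pos": TCP position; "eef_rot": TCP orientation; "wrist_force": force on the tool from outside, world axes, zero at the start; "wrist_torque": the same for the moment, N m; "width": finger opening in mm; "grasp_force": force on a finger pad.
Only numpy, scipy, OpenCV 4.12 (cv2) and the standard library are available. Lean on these libraries where they do the work, as an engineer would, in place of code of your own. Each camera call takes 0.05 s, during which the arm holds its last target. There are 200 camera calls.

## Task

Two bean jars stand on the coffee-bar counter; put one into each of the two empty slanted wooden cubbies, stopper outwards, and let go. The cubbies' cork stops are set at unknown depths, so ease each jar slowly down its slant until you feel it rest on the stop: do not let it drop or slide down, and do not press hard. Leave the mug and the jar that is already in a cubby where they are.

Things in the scene. Friction and masses are not known exactly. Their poses are not given: they have to be found in the camera images.
- jar_1: First jar to load, standing upright on the counter: amber glass jar, a straight cylinder 52 mm in diameter (glass parallel up to 166 mm), 195 mm tall with its wooden stopper, 40 mm in diameter; about 0.35 kg. Origin: centre of its underside; z runs up its axis to the stopper.
- jar_2: Second jar to load, standing upright on the counter: amber glass jar, a straight cylinder 52 mm in diameter (glass parallel up to 166 mm), 195 mm tall with its wooden stopper, 40 mm in diameter; about 0.35 kg. Origin: centre of its underside; z runs up its axis to the stopper.
- jar_3: Bystander: a third jar, already in cubby_c, sticking 105 mm out of its mouth: amber glass jar, a straight cylinder 52 mm in diameter (glass parallel up to 166 mm), 195 mm tall with its wooden stopper, 40 mm in diameter; about 0.35 kg. Origin: centre of its underside; z runs up its axis to the stopper.
- cubby_a: Empty cubby, light wood with brass rim. Square pocket 58 x 58 mm, straight walls 8 mm thick, 135 mm long, turned 45 degrees about its axis (a diamond, one corner lowest), leaning 30 degrees off vertical, mouth up and back to the robot. Origin: centre of the mouth, 180 mm above the counter; z: out along the axis; y: level, the stand's left.
- cubby_b: Empty cubby, light wood with brass rim. Square pocket 58 x 58 mm, straight walls 8 mm thick, 135 mm long, turned 45 degrees about its axis (a diamond, one corner lowest), leaning 30 degrees off vertical, mouth up and back to the robot. Origin: centre of the mouth, 180 mm above the counter; z: out along the axis; y: level, the stand's left.
- cubby_c: Cubby that holds jar_3. Square pocket 58 x 58 mm, straight walls 8 mm thick, 135 mm long, turned 45 degrees about its axis (a diamond, one corner lowest), leaning 30 degrees off vertical, mouth up and back to the robot. Origin: centre of the mouth, 180 mm above the counter; z: out along the axis; y: level, the stand's left.
- tray: Fixed dark wooden tray, 170 x 420 x 10 mm, carrying the three cubbies on their stands in a row along its y, 130 mm apart, in any order, all facing its -x. Origin: centre of its underside.
- stand_a: Fixed dark foot of cubby_a, 110 x 100 x 12 mm; origin: centre of its underside. In cubby_a a cork stop on a stiff spring (2.5 N per mm, 5 mm travel) closes the pocket, square to its axis, 74 to 112 mm below the mouth: its depth changes each time and must be felt. A jar let go above it slides down; one let go on it settles about 4 mm into the lowest corner.
- stand_b: Fixed dark foot of cubby_b, 110 x 100 x 12 mm; origin: centre of its underside. Cubby_b has a sprung cork stop like cubby_a's, 74 to 112 mm below the mouth, at its own unknown depth.
- mug: Bystander: white ceramic mug, 76 mm diameter, 85 mm tall, handle to its +y. Origin: centre of its underside.

How it is judged:
By the outcome, as a careful person would: the job done as asked, in the order asked, and still so for the second after the job is handed in, with the robot touching nothing.
It also fails if it takes over 61 s, if anything falls off the work surface, if the arm or the gripper's body presses on something with over 40 N, if the wrist force passes 120 N, or if a joint passes its speed limit or range.

## Working session

There is one attempt and no reset: what is moved stays moved. The work goes in short steps, Python scripts to look and compute and a tool call to move; the robot and the scene stay as the last step left them, time stands still between calls to the robot, and variables do not carry over. Pictures are saved under pics/ and viewed, at most 10 in all, crops included, and the job is handed in when it is done.

Besides the shell and the picture viewer there is one more tool, called after "Call:" as name(argument=value, ...), one argument or row to a line, values as JSON. drive_tool: Moves the arm, as the interface text tells. Its arguments: {"type":"object","properties":{"moves":{"type":"array","items":{"type":"array","items":{"type":"number","minimum":-1,"maximum":1}}},"grip_force":{"type":"number"}},"required":["moves"]}

```bash
mkdir -p pics
cat > h.py <<'E'
import numpy as np, cv2
from bench import bot, imaging, workorder
def snap(n,f=None):
    P=imaging.camera_params(n); p,d=imaging.snapshot(n)
    if f: cv2.imwrite('pics/'+f,p)
    K=np.array(P['intrinsics']);R=np.array(P['rotation']);t=np.array(P['xyz'])
    v,u=np.mgrid[0:400,0:640]
    c=np.stack([(u-K[0,2])/K[0,0]*d,(v-K[1,2])/K[1,1]*d,d],-1)
    W=c@R.T+t; W[d==0]=np.nan
    return p,d,W,K,R,t
E
python3 - <<'E'
from h import *
for n in('scene','side'):
    p,d,W,K,R,t=snap(n,n+'0.png'); np.savez(n+'0.npz',p=p,W=W,K=K,R=R,t=t); print(n,K[0,0],t,R.round(3).tolist())
s=bot.observe();print({k:np.round(v,3) for k,v in s.items()})
E
```

```text
Traceback (most recent call last):
  File "h.py", line 9, in snap
    W=c@R.T+t; W[d==0]=np.nan
      ~~~~~^~
ValueError: operands could not be broadcast together with shapes (400,640) (3,)
```

View pics/scene0.png

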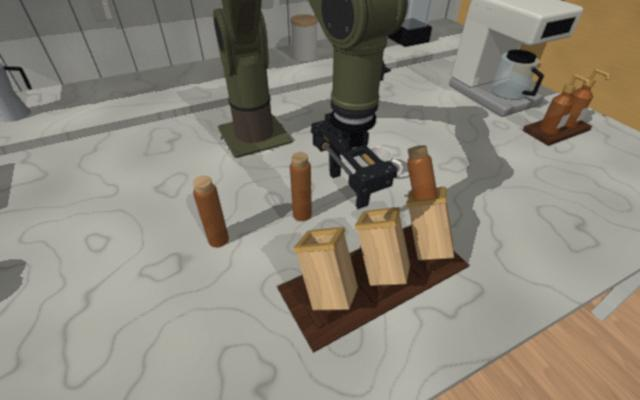

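The scene view shows two free jars with bottoms at about (216,243) and (301,217). The tray has two empty cubbies with mouths at (323,238) and (378,217). Jar_3 is in the cubby at (432,200), and the mug is partly hidden behind the gripper at about (397,165).

```bash
sed -i "s/R=np.array(P\['rotation'\])/R=np.array(P['rotation']);R=R if R.shape==(3,3) else cv2.Rodrigues(R.astype(float))[0]/" h.py
python3 - <<'E'
from h import *
print(imaging.camera_params('scene')['rotation'])
for n in('scene','side','wrist'):
    p,d,W,K,R,t=snap(n,n+'0.png'); np.savez(n+'0.npz',p=p,W=W,K=K,R=R,t=t); print(n,K[0,0],t,R.round(3).tolist())
s=bot.observe();print({k:np.round(v,3) for k,v in s.items()})
d=np.load('scene0.npz');p=d['p'];W=d['W'];print(W[180,560-300],W[340,400])
for (u,v) in [(207,215),(204,183),(302,195),(301,158),(420,155),(330,325),(461,262),(316,347)]: print(u,v,p[v,u],W[v,u].round(0))
a=cv2.imread('pics/side0.png');b=cv2.imread('pics/wrist0.png')
cv2.imwrite('pics/sw.png',cv2.resize(np.hstack([a,b]),(800,250)))
E
```

```text
[-2.0272437  -1.24560192  0.53468104]
scene 364.6707991495206 [1069.64188817 -287.05864725  705.7125228 ] [[0.455, 0.607, -0.652], [0.89, -0.303, 0.34], [0.009, -0.735, -0.678]]
side 485.33402904761084 [219.45079645 784.95557841 696.89791399] [[-0.923, -0.211, 0.323], [-0.386, 0.518, -0.763], [-0.006, -0.829, -0.56]]
wrist 322.6094547988244 [623.72743185  68.20099326 383.37872012] [[1.0, -0.0, -0.002], [-0.001, -0.965, -0.264], [-0.002, 0.264, -0.965]]
{'time': np.float64(0.2), 'joint_positions': array([ 0.034,  0.69 , -0.195,  1.566,  0.157,  0.902, -0.215]), 'qvel': array([ 0.001, -0.003, -0.   , -0.003, -0.   ,  0.   , -0.001]), 'joint_efforts': array([ 1.0000e-03, -5.2740e+01, -1.2660e+00, -1.5344e+01, -5.2000e-02,
        5.0000e-03,  0.0000e+00]), 'tcp_pos': array([ 6.24648e+02, -1.00000e-02,  2.38230e+02]), 'eef_rot': array([-2.221e+00, -2.221e+00,  1.000e-03]), 'wrist_force': array([ 0.204, -0.661, -0.164]), 'wrist_torque': array([ 0.04 , -0.016,  0.033]), 'grasp_force': np.float64(0.0), 'width': np.float64(88.286)}
[239.05690625 -63.99597403   0.32625294] [837.94081871  14.20770209   2.37276695]
207 215 [ 39  67 107] [ 438. -250.  116.]
204 183 [ 98 133 160] [ 424. -237.  195.]
302 195 [32 58 97] [452. -21.  95.]
301 158 [ 87 118 142] [436. -13. 195.]
420 155 [ 67  91 110] [623. 171. 267.]
330 325 [30 43 68] [749. -98.   9.]
461 262 [26 39 63] [749. 254.  11.]
316 347 [31 44 70] [ 777. -144.    9.]
```

View pics/side0.png

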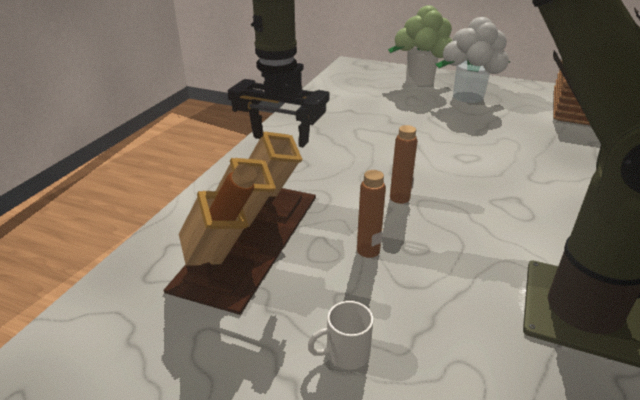

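The side view shows the cubby row along the tray, with jar_3 in the one nearest the camera (mouth about (222,207)). Empty mouths are at (252,175) and (281,149). The jars stand at (370,215) and (403,165), and the mug is at (349,335) with its handle to the left.

Run:
```python
from h import *
from scipy.optimize import least_squares
for n in('scene','side'):
    d=np.load(n+'0.npz');p=d['p'];W=d['W'];hsv=cv2.cvtColor(p,cv2.COLOR_BGR2HSV).astype(int)
    h,s,v=hsv[...,0],hsv[...,1],hsv[...,2]; z=W[...,2]
    am=(h<16)&(s>110)&(z>25)&(z<160)&(W[...,0]<560)&(W[...,0]>350)
    nl,lab,st,_=cv2.connectedComponentsWithStats(am.astype(np.uint8))
    for i in range(1,nl):
        if st[i,4]<200: continue
        P=W[lab==i]; r=least_squares(lambda c:np.hypot(P[:,0]-c[0],P[:,1]-c[1])-26,P[:,:2].mean(0)+[-15 if n=='scene' else 0,0],loss='soft_l1')
        print(n,'jar',st[i],r.x.round(1),'z',np.nanmin(P[:,2]).round(),np.abs(r.fun).mean().round(2))
    tr=(v<95)&(s>90)&(z>4)&(z<15)&(W[...,0]>550)
    nl,lab,st,_=cv2.connectedComponentsWithStats(tr.astype(np.uint8)); i=1+st[1:,4].argmax()
    P=W[tr][:,:2]; P=P[(P[:,1]>-250)&(P[:,1]<350)];print(n,'tray',cv2.minAreaRect(P.astype(np.float32)))
    br=(h>14)&(h<28)&(s>150)&(z>130)&(z<215)&(W[...,0]>550)
    P=W[br]; print(n,'brass',len(P), P.mean(0))
    # upright mug
    mg=(s<40)&(z>70)&(z<95)&(W[...,0]>350)&(W[...,0]<650)&(W[...,1]>60)
    if mg.any(): print('mug',np.nanpercentile(W[mg],[2,50,98],axis=0).round())
for n,pts in (('scene',[(323,238),(312,232),(340,230),(347,247),(303,250),(300,232)]),('side',[(281,135),(262,135),(300,155),(270,158)])):
    d=np.load(n+'0.npz')
    for u,v in pts: print(n,u,v,cv2.cvtColor(d['p'],cv2.COLOR_BGR2HSV)[v,u],d['W'][v,u].round())
a=np.hstack([cv2.resize(cv2.imread('pics/scene0.png')[180:300,280:480],None,fx=2.8,fy=2.8)])
b=cv2.resize(cv2.imread('pics/side0.png')[120:260,170:310],None,fx=2,fy=2)
c=np.zeros((336+0,800,3),np.uint8);c[:,:560]=a;c[:280,560:800]=b[:,:240];cv2.imwrite('pics/crop.png',c)
```

```text
scene jar [ 538   87   55   47 1255] [459.8 943.8] z 25.0 25.76
scene jar [291 172  20  43 721] [426.6 -13.5] z 25.0 0.79
scene jar [195 194  32  48 877] [ 413.6 -239.5] z 25.0 0.69
scene tray ((690.2258911132812, 51.06642150878906), (166.68032836914062, 415.97540283203125), 2.5674619674682617)
scene brass 18 [662.33110149 164.0950042  186.35665688]
mug [[ 351.  260.   70.]
 [ 412.  291.   80.]
 [ 484. 1043.   90.]]
side jar [391 145  25  51 936] [ 416.2 -241.7] z 25.0 1.29
side jar [ 358  193   26   57 1069] [428.9 -15.5] z 25.0 0.96
side tray ((686.3486328125, 53.58976745605469), (168.32859802246094, 419.13134765625), 2.38948392868042)
side brass 1180 [659.10486693  86.41544243 181.17001877]
mug [[352. 222.  70.]
 [389. 278.  80.]
 [421. 298.  88.]]
scene 323 238 [ 17 100 183] [646. -62. 154.]
scene 312 232 [ 19 138 165] [627. -78. 161.]
scene 340 230 [ 19 138 133] [668. -38. 187.]
scene 347 247 [ 18  56 127] [680. -26. 144.]
scene 303 250 [ 19 140 175] [ 677. -120.  183.]
scene 300 232 [ 30  12 165] [484. -44.   1.]
side 281 135 [ 18 154 157] [ 679. -112.  190.]
side 262 135 [ 19 110  58] [669.  -6. 241.]
side 300 155 [ 17 104 162] [623. -92. 159.]
side 270 158 [ 18 152 114] [664. -26. 177.]
```

View pics/crop.png

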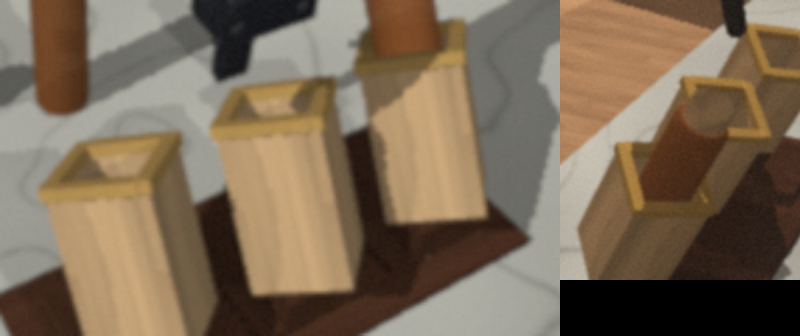

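The crop shows the left and middle cubbies empty and the brass rims as diamond squares. The right-hand (+y) cubby holds jar_3. Next I fit the rims in the mouth plane.

Run:
```python
from h import *
y=np.radians(2.5);Rz=np.array([[np.cos(y),-np.sin(y),0],[np.sin(y),np.cos(y),0],[0,0,1]])
u=Rz@[-.5,0,.866];e=Rz@[.866,0,.5];l=Rz@[0,1,0]
T=np.array([687.5,52.3,0])
for n in('scene','side'):
    d=np.load(n+'0.npz');p=d['p'];W=d['W'].reshape(-1,3);hsv=cv2.cvtColor(p,cv2.COLOR_BGR2HSV).astype(int).reshape(-1,3)
    h,s,v=hsv.T
    for k in(-1,0,1):
        c=T+k*130*l; c[2]=180; c=c-np.array([32,0,0])
        br=(h>13)&(h<24)&(s>125)&(v>90)&(np.abs((W-c)@l)<60)&(np.abs((W-c)@e)<75)&(np.abs((W-c)@u)<25)
        P=W[br]; q=(P-c); a=np.stack([q@e,q@l],1); w=q@u
        r=cv2.minAreaRect(a.astype(np.float32)); m=r[0]
        lo,hi=np.percentile(a,[1,99],axis=0)
        print(n,k,len(P),'rect',np.round(r[0],1),np.round(r[1],1),round(r[2],1),'u',np.percentile(w,[10,50,90]).round(1),lo.round(),hi.round(),'ctr',(c+e*m[0]+l*m[1]+u*np.median(w)).round(1))
```

```text
scene -1 607 rect [ 4.6 -3.3] [76.7 75.7] 45.3 u [-6.  -0.3  2.4] [-41. -52.] [53. 45.] ctr [665.4 -80.7 182. ]
scene 0 505 rect [12.  -4.2] [77.3 73.8] 44.9 u [-10.4  -4.7  -1.8] [-33. -53.] [61. 38.] ctr [668.4  48.7 181.9]
scene 1 305 rect [10.  -4.2] [76.6 74.8] 45.2 u [-9.4 -3.3 -0.7] [ -5. -53.] [60. 38.] ctr [660.3 178.5 182.1]
side -1 602 rect [ 0.6 -0.9] [81.5 80.6] 45.4 u [-6.9  0.9  3.3] [-48. -47.] [50. 51.] ctr [661.2 -78.4 181. ]
side 0 556 rect [ 8.1 -2.8] [82.  84.1] 46.1 u [-10.9  -3.1  -0.8] [-44. -53.] [57. 29.] ctr [664.2  49.9 181.4]
side 1 719 rect [ 5.5 -1.4] [81.7 80.6] 44.1 u [-10.9  -1.9   0.1] [-44. -25.] [56. 51.] ctr [655.6 181.  181.1]
```

Call:
drive_tool(
  moves=[
    [0,0,-0.5,1,0],
    [-0.4,-1,-0.5,1,0],
    [-0.4,-1,-0.5,1,0],
    [0,-1,0,1,0],
    [0,-1,0,1,0],
    [0,-1,0,1,0],
    [0,0,0,1,0],
    [0,0,0,1,0],
    [0,0,0,1,0],
    [0,0,0,1,0],
    [0,0,0,1,0],
    [0,0,0,1,0],
    [0,0,0,1,0],
    [0,0,0,1,0],
    [0,0,0,1,0],
  ],
)

```text
time: 1.7
tcp_pos: [528.3, 14.9, 268.6]
eef_rot: [-3.141, 0.006, 0.0]
wrist_force: [0.4, 0.7, -0.3]
width: 88.2
grasp_force: 0.0
```

Call:
drive_tool(
  moves=[
    [-1,0.3,0,-0.42,0],
    [-1,0.3,0,0,0],
    [-1,0.3,0,0,0],
    [-1,0.3,0,0,0],
    [-1,0.1,0,0,0],
    [0,0,0,0,0],
    [0,0,0,0,0],
  ],
)

```text
time: 2.4
tcp_pos: [430.2, -14.5, 269.0]
eef_rot: [-3.141, -0.07, -0.002]
wrist_force: [1.3, -0.9, 0.4]
width: 88.0
grasp_force: 0.0
```

Run:
```python
from h import *
s=bot.observe();print(s['tcp_pos'].round(1) if hasattr(s['tcp_pos'],'round') else s['tcp_pos'],s['eef_rot'])
p,d,W,K,R,t=snap('wrist','w1.png')
print(t,K)
hsv=cv2.cvtColor(p,cv2.COLOR_BGR2HSV)
m=(np.abs(W[...,2]-195)<5)&(np.abs(W[...,0]-428)<50)&(np.abs(W[...,1]+14)<50)
print(m.sum()); 
if m.any(): P=W[m]; print(P.mean(0),P.min(0),P.max(0), cv2.minEnclosingCircle(P[:,:2].astype(np.float32)))
```

```text
[430.2 -14.5 269. ] [-3.14061103e+00 -6.95007345e-02 -2.11842220e-03]
[496.70042058 -11.0852496  414.33426579] [[322.6094548    0.         321.70095652]
 [  0.         322.6094548  201.98561742]
 [  0.           0.           1.        ]]
2279
[429.04118265 -13.3697311  194.13406601] [408.83749434 -32.86623159 190.10233286] [447.85856936   6.16737719 196.4795971 ] ((428.110595703125, -13.482670783996582), 19.901212692260742)
```

Call:
drive_tool(
  moves=[
    [-0.1,-0.05,1,0,0],
    [0,0,1,0,0],
    [0,0,1,0,0],
    [0,0,1,0,0],
    [0,0,1,0,0],
    [0,0,1,0,0],
    [0,0,0.4,0,0],
    [0,0,0,0,0.3],
    [0,0,0,0,0.7],
    [0,0,0,0,0.7],
    [0,0,0,0,0.7],
    [0,0,0,0,0.7],
    [0,0,0,0,0.7],
  ],
  grip_force=20,
)

```text
time: 3.75
tcp_pos: [427.9, -13.9, 141.2]
eef_rot: [3.141, 0.069, 0.002]
wrist_force: [-0.6, -0.7, 4.8]
width: 51.4
grasp_force: 20.0
```

Call:
drive_tool(
  moves=[
    [0,0,-0.5,0,0.7],
    [0,0,-0.5,0,0.7],
    [1,-0.5,0,0,0.7],
    [1,-0.5,0,0,0.7],
    [1,-0.5,0,0,0.7],
    [1,-0.5,0,0,0.7],
    [1,-0.5,0,0,0.7],
    [0,-0.1,0,0,0.7],
    [0,0,0,0,0.7],
    [0,0,0.5,0,0.7],
    [0,0,0.3,0,0.7],
    [0,0,0.1,0,0.7],
    [0,0,0.1,0,0.7],
    [0,0,0,0,0.7],
  ],
)

```text
time: 5.15
tcp_pos: [525.2, 42.1, 141.4]
eef_rot: [-3.141, -0.068, -0.001]
wrist_force: [-1.4, -0.5, 4.4]
width: 51.4
grasp_force: 20.0
```

Call:
drive_tool(
  moves=[
    [0,0,0,0,0.7],
    [0,0,0,0,0.7],
    [-0.35,0,-0.02,0,0.7],
    [-0.35,0,-0.02,0,0.7],
    [-0.35,0,-0.01,0,0.7],
    [-0.35,0,-0.01,0,0.7],
    [-0.35,0,0.02,0,0.7],
    [-0.35,0,0.02,0,0.7],
    [0,0,0,0,0.7],
  ],
  grip_force=5,
)

```text
time: 6.05
tcp_pos: [481.0, 40.6, 140.8]
eef_rot: [3.141, 0.069, -0.005]
wrist_force: [0.2, -0.1, 1.7]
width: 51.5
grasp_force: 5.0
```

```bash
cat >> h.py <<'E'
def tilt(x0,y0,zlo=25,zhi=135,n='side'):
    p,d,W,K,R,t=snap(n)
    hsv=cv2.cvtColor(p,cv2.COLOR_BGR2HSV).astype(int)
    m=(hsv[...,0]<16)&(hsv[...,1]>110)&(np.abs(W[...,0]-x0)<90)&(np.abs(W[...,1]-y0)<45)&(W[...,2]>zlo)&(W[...,2]<zhi)
    P=W[m]
    from scipy.optimize import least_squares
    def f(q):
        a=np.array([q[2],q[3],1]);a/=np.linalg.norm(a)
        return np.linalg.norm(np.cross(P-[q[0],q[1],(zlo+zhi)/2],a),axis=1)-26
    r=least_squares(f,[*P[:,:2].mean(0)+[0,-18],0,0],loss='soft_l1',x_scale=[10,10,.1,.1])
    print(len(P),'axis pt at z',(zlo+zhi)/2,r.x[:2].round(1),'tilt x,y deg',np.degrees(np.arctan(r.x[2:])).round(1),'res',np.abs(r.fun).mean().round(2))
    return p
E
python3 -c "
from h import *
cv2.imwrite('pics/t1.png',tilt(510,42)[60:360,180:480])"
```

```text
871 axis pt at z 80.0 [502.9  40. ] tilt x,y deg [-16.1  -0.5] res 0.89
```

View pics/t1.png

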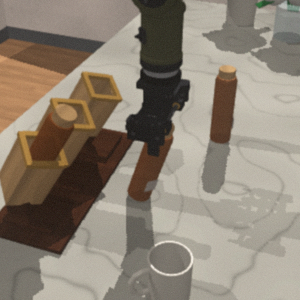

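The crop shows the jar leaning about 16° toward the robot in the grip, so tilting it on the counter works.

Call:
drive_tool(
  moves=[
    [-0.35,0,0.05,0,0.7],
    [-0.35,0,0.06,0,0.7],
    [-0.35,0,0.08,0,0.7],
    [-0.34,0,0.09,0,0.7],
    [-0.34,0,0.11,0,0.7],
    [0,0,0,0,0.7],
  ],
)

```text
time: 6.7
tcp_pos: [446.7, 39.2, 132.9]
eef_rot: [-3.141, -0.069, 0.004]
wrist_force: [-0.4, -0.2, 0.0]
width: 51.7
grasp_force: 5.0
```

```bash
python3 -c "
from h import *
tilt(480,42)"
```

```text
973 axis pt at z 80.0 [483.6  39.3] tilt x,y deg [-29.2  -1.2] res 0.92
```

Call:
drive_tool(
  moves=[
    [-0.15,0,0.05,0,0.7],
    [0,0,0,0,0.7],
  ],
)

```text
time: 6.95
tcp_pos: [445.2, 39.1, 132.3]
eef_rot: [-3.141, -0.069, 0.0]
wrist_force: [-0.1, -0.1, 0.3]
width: 51.9
grasp_force: 5.0
```

Call:
drive_tool(
  moves=[
    [0,0,0,0,0.7],
    [0,0,0,0,0.7],
    [0,0,-0.3,0,0.7],
    [0,0,-1,0,0.7],
    [0,0,-1,0,0.7],
    [0,0,-1,0,0.7],
    [0,0,0,0,0.7],
  ],
  grip_force=50,
)

```text
time: 7.65
tcp_pos: [446.8, 39.2, 200.2]
eef_rot: [-3.14, -0.069, -0.007]
wrist_force: [0.6, 0.7, -3.1]
width: 50.8
grasp_force: 50.0
```

```bash
python3 -c "
from h import *
tilt(480,42,90,200)"
```

```text
1105 axis pt at z 145.0 [484.9  39.6] tilt x,y deg [-29.1  -1.3] res 0.84
```

Call:
drive_tool(
  moves=[
    [0,0,-1,0,0.7],
    [0,0,-1,0,0.7],
    [0.5,0,-1,0,0.7],
    [1,0,-1,0,0.7],
    [1,0,-1,0,0.7],
    [1,0,-0.75,0,0.7],
    [1,0,0,0,0.7],
    [1,0,0,0,0.7],
    [0.7,0,0,0,0.7],
    [0.3,0,0,0,0.7],
    [0,0,0,0,0.7],
    [0,0,0,0,0.7],
  ],
)

```text
time: 8.9
tcp_pos: [574.2, 44.7, 312.5]
eef_rot: [3.141, 0.069, -0.004]
wrist_force: [0.3, -1.0, -3.1]
width: 50.8
grasp_force: 50.0
```

```bash
cat >> h.py <<'E'
def both(G,zlo,zhi):
    for n in('side','scene'):
        cv2.imwrite('pics/b_%s.png'%n,tilt(G[0]+30,G[1],zlo,zhi,n))
E
python3 -c "
from h import *
both(bot.observe()['tcp_pos'],205,300)
c=np.hstack([cv2.resize(cv2.imread('pics/b_side.png')[60:280,150:350],(400,440)),cv2.resize(cv2.imread('pics/b_scene.png')[90:310,280:480],(400,440))]);cv2.imwrite('pics/c1.png',c)"
```

```text
1049 axis pt at z 252.5 [614.4  45.1] tilt x,y deg [-28.7  -1.1] res 0.8
1310 axis pt at z 252.5 [661.5  27.8] tilt x,y deg [-32.7  -8.2] res 5.37
```

View pics/c1.png

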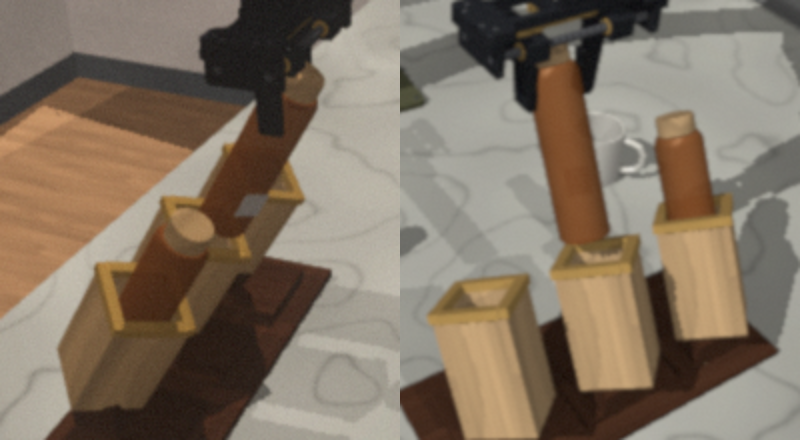

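The left (side) panel shows the tilted jar just above the middle mouth and roughly lined up with it. The right (scene) panel shows its foot at (585,240), over the rim's back edge. I'll refine the mouth and jar positions with the wrist camera.

```bash
python3 - <<'E'
from h import *
from scipy.optimize import least_squares
y=np.radians(2.5);Rz=np.array([[np.cos(y),-np.sin(y),0],[np.sin(y),np.cos(y),0],[0,0,1]])
u=Rz@[-.5,0,.866];e=Rz@[.866,0,.5];l=Rz@[0,1,0]
rng=[(-1,(663,-79,180)),(0,(666,49,180))]
for n in('wrist','side','scene'):
    p,d,W,K,R,t=snap(n,'n_%s.png'%n); hsv=cv2.cvtColor(p,cv2.COLOR_BGR2HSV).astype(int);h,s,v=hsv[...,0],hsv[...,1],hsv[...,2]
    am=(h<16)&(s>110)&(W[...,2]>215)&(W[...,2]<300)&(abs(W[...,0]-614)<75)&(abs(W[...,1]-46)<45)
    P=W[am]; view=t-P.mean(0);view/=np.linalg.norm(view)
    def f(q):
        a=np.array([q[2],q[3],1]);a/=np.linalg.norm(a);return np.linalg.norm(np.cross(P-[q[0],q[1],250],a),axis=1)-26
    c=P.mean(0)-18*view;r=least_squares(f,[c[0],c[1],-.55,0],loss='soft_l1',x_scale=[10,10,.1,.1]);q=r.x
    print(n,len(P),'jar@180',(q[:2]-70*q[2:]).round(1),np.degrees(np.arctan(q[2:])).round(1),np.abs(r.fun).mean().round(2))
    for k,c in rng:
        c=np.array(c,float);q=W-c
        br=(h>13)&(h<26)&(s>110)&(v>60)&(abs(q@l)<65)&(abs(q@e)<65)&(abs(q@u)<9)
        P=W[br]-c; 
        if len(P)<50: print(k,len(P));continue
        A=np.stack([P@e,P@l],1)
        # square ring: Linf distance in 45deg frame should be 29..37
        def g(o):
            B=A-o; m=np.maximum(abs(B[:,0]+B[:,1]),abs(B[:,0]-B[:,1]))/2**.5
            return np.maximum(m-37,0)+np.maximum(29-m,0)
        best=min((least_squares(g,[i,j],loss='soft_l1',diff_step=.01) for i in(-6,0,6) for j in(-6,0,6)),key=lambda r:r.cost)
        m=np.median(P@u)
        print('  rim',k,len(P),best.x.round(1),'u',m.round(1),best.cost.round(1),'ctr',(c+best.x[0]*e+best.x[1]*l+m*u).round(1))
E
python3 -c "
import cv2
cv2.imwrite('pics/w2.png',cv2.imread('pics/n_wrist.png'))"
```

```text
wrist 728 jar@180 [652.4  48.6] [-29.   -1.2] 0.19
  rim -1 5554 [-0.9  1.8] u 0.8 1171.9 ctr [661.8 -77.2 180.2]
  rim 0 4177 [-0.4  2.7] u 1.1 1052.7 ctr [665.   51.7 180.8]
side 963 jar@180 [655.4  46.8] [-29.   -1.2] 0.83
  rim -1 224 [-1.1  1.5] u 1.8 54.1 ctr [661.1 -77.6 181. ]
  rim 0 355 [-1.1  3.5] u 2.4 142.8 ctr [663.7  52.4 181.5]
scene 1195 jar@180 [653.6  48.4] [-29.  -1.] 0.77
  rim -1 695 [ 2.  -0.4] u 0.4 64.5 ctr [664.5 -79.3 181.4]
  rim 0 582 [2.1 1.3] u 0.4 56.0 ctr [667.6  50.4 181.4]
```

View pics/w2.png

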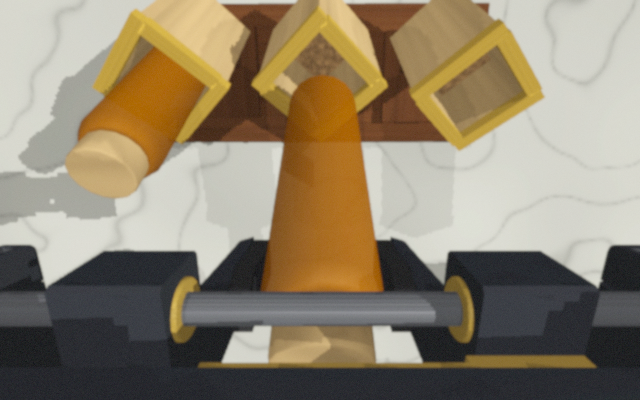

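The wrist view shows the middle mouth as a diamond centred near (320,80), with the jar's foot just short of it at about (325,85). The jar needs about +11.5 mm in x and +2.7 mm in y.

Call:
drive_tool(
  moves=[
    [0.29,-0.05,0,0,0.7],
    [0.29,-0.06,0,0,0.7],
    [0,0,0,0,0.7],
    [0.1,0,0.173,0,0.7],
    [0.1,0,0.173,0,0.7],
    [0.1,0,0.173,0,0.7],
    [0.1,0,0.173,0,0.7],
    [0,0,0,0,0.7],
  ],
  grip_force=40,
)

```text
time: 9.95
tcp_pos: [594.7, 47.8, 298.7]
eef_rot: [3.141, 0.069, -0.002]
wrist_force: [-0.4, -0.1, -3.2]
width: 51.1
grasp_force: 40.0
```

Run:
```python
from h import *
snap('wrist','w3.png')
s=bot.observe();print(s['wrist_force'],s['wrist_torque'],s['tcp_pos'])
```

```text
[ 0.99017341  0.48298765 -2.76415075] [0.04889312 0.12251604 0.06959124] [594.68668695  47.8105873  299.07939169]
```

View pics/w3.png

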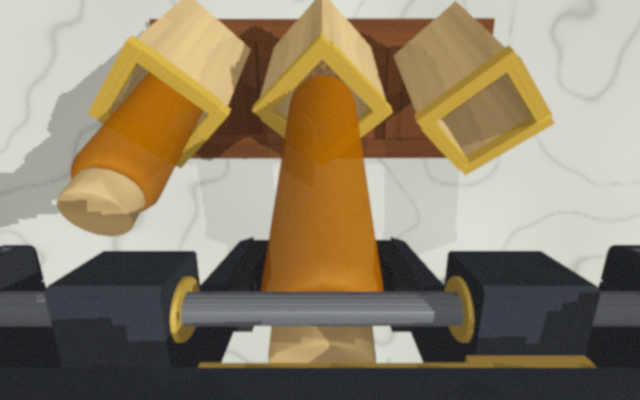

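The jar's foot, at about (325,80), now sits inside the diamond rim with corners (323,40), (255,110) and (390,110). There is no contact force.

Call:
drive_tool(
  moves=[
    [0.05,0,0.087,0,0.7],
    [0.1,0,0.173,0,0.7],
    [0.1,0,0.173,0,0.7],
    [0.1,0,0.173,0,0.7],
    [0,0,0,0,0.7],
  ],
)

```text
time: 10.5
tcp_pos: [601.7, 48.2, 286.6]
eef_rot: [3.141, 0.069, -0.002]
wrist_force: [0.7, 0.9, -2.6]
width: 51.1
grasp_force: 40.0
```

Call:
drive_tool(
  moves=[
    [0.1,0,0.173,0,0.7],
    [0.1,0,0.173,0,0.7],
    [0.1,0,0.173,0,0.7],
    [0.1,0,0.173,0,0.7],
    [0,0,0,0,0.7],
    [0,0,0,0,0.7],
  ],
)

```text
time: 11.1
tcp_pos: [609.8, 48.5, 273.4]
eef_rot: [3.141, 0.069, -0.0]
wrist_force: [-0.4, 0.1, -2.6]
width: 51.1
grasp_force: 40.0
```

Call:
drive_tool(
  moves=[
    [0.1,0,0.173,0,0.7],
    [0.1,0,0.173,0,0.7],
    [0.1,0,0.173,0,0.7],
    [0.1,0,0.173,0,0.7],
    [0.1,0,0.173,0,0.7],
    [0.1,0,0.173,0,0.7],
    [0,0,0,0,0.7],
    [0,0,0,0,0.7],
  ],
)

```text
time: 11.9
tcp_pos: [621.8, 49.0, 252.7]
eef_rot: [3.141, 0.069, -0.0]
wrist_force: [0.1, -0.2, -3.1]
width: 50.6
grasp_force: 40.0
```

Run:
```python
from h import *
s=bot.observe();print(s['wrist_force'],s['wrist_torque'],s['tcp_pos'])
G=s['tcp_pos']
for n,c in(('side','side'),('scene','scene'),('wrist','wrist')):
    p,d,W,K,R,t=snap(n,'n_%s.png'%n); hsv=cv2.cvtColor(p,cv2.COLOR_BGR2HSV).astype(int);h,s,v=hsv[...,0],hsv[...,1],hsv[...,2]
    am=(h<16)&(s>110)&(W[...,2]>205)&(W[...,2]<275)&(abs(W[...,0]-640)<75)&(abs(W[...,1]-50)<45)
    from scipy.optimize import least_squares
    P=W[am]; view=t-P.mean(0);view/=np.linalg.norm(view)
    def f(q):
        a=np.array([q[2],q[3],1]);a/=np.linalg.norm(a);return np.linalg.norm(np.cross(P-[q[0],q[1],230],a),axis=1)-26
    c=P.mean(0)-18*view;r=least_squares(f,[c[0],c[1],-.55,0],loss='soft_l1',x_scale=[10,10,.1,.1]);q=r.x
    print(n,len(P),'jar@180',(q[:2]-50*q[2:]).round(1),np.degrees(np.arctan(q[2:])).round(1),np.abs(r.fun).mean().round(2))
```

```text
[ 0.05629952 -0.20658614 -3.14531107] [0.07611829 0.17183366 0.01526328] [621.78972306  48.9656426  252.68320795]
side 640 jar@180 [668.   48.7] [-28.   -0.2] 0.97
scene 971 jar@180 [667.2  51.4] [-29.   -1.1] 0.76
wrist 1151 jar@180 [666.3  51.8] [-28.7  -1.6] 0.22
```

Call:
drive_tool(
  moves=[
    [0.1,0,0.173,0,0.7],
    [0.1,0,0.173,0,0.7],
    [0.1,0,0.173,0,0.7],
    [0.1,0,0.173,0,0.7],
    [0,0,0,0,0.7],
    [0,0,0,0,0.7],
  ],
  grip_force=30,
)

```text
time: 12.65
tcp_pos: [629.8, 49.3, 238.8]
eef_rot: [3.141, 0.069, -0.0]
wrist_force: [0.0, 0.3, -3.1]
width: 51.1
grasp_force: 30.0
```

Call:
drive_tool(
  moves=[
    [0.05,0,0.087,0,0.7],
    [0.05,0,0.087,0,0.7],
    [0.05,0,0.087,0,0.7],
    [0,0,0,0,0.7],
  ],
)

```text
time: 13.05
tcp_pos: [632.7, 49.6, 233.4]
eef_rot: [3.141, 0.069, -0.001]
wrist_force: [-0.3, -0.1, -2.6]
width: 50.9
grasp_force: 30.0
```

Call:
drive_tool(
  moves=[
    [0.05,0,0.087,0,0.7],
    [0.05,0,0.087,0,0.7],
    [0,0,0,0,0.7],
    [0,0,0,0,0.7],
  ],
  grip_force=20,
)

```text
time: 13.45
tcp_pos: [634.7, 49.6, 230.1]
eef_rot: [-3.141, -0.069, 0.0]
wrist_force: [-0.3, -0.8, -3.6]
width: 51.5
grasp_force: 20.0
```

Call:
drive_tool(
  moves=[
    [0.05,0,0.087,0,0.7],
    [0.05,0,0.087,0,0.7],
    [0,0,0,0,0.7],
    [0,0,0,0,0.7],
  ],
)

```text
time: 13.85
tcp_pos: [636.3, 49.6, 227.0]
eef_rot: [-3.141, -0.069, 0.001]
wrist_force: [-4.3, -0.1, 2.4]
width: 51.0
grasp_force: 20.0
```

Call:
drive_tool(
  moves=[
    [0.025,0,0.043,0,0.7],
    [0,0,0,0,0.7],
    [0,0,0,0,0.7],
  ],
)

```text
time: 14.15
tcp_pos: [636.8, 49.6, 226.2]
eef_rot: [-3.141, -0.069, 0.001]
wrist_force: [-5.6, 0.3, 3.8]
width: 51.7
grasp_force: 20.0
```

Call:
drive_tool(
  moves=[
    [-0.06,0,-0.1,0,0.7],
    [0,0,0,0,0.7],
    [-0.08,0,0.045,0,0.7],
    [-0.08,0,0.045,0,0.7],
    [0,0,0,0,0.7],
    [0,0,0,0,0.7],
  ],
  grip_force=12,
)

```text
time: 14.75
tcp_pos: [633.4, 49.4, 226.3]
eef_rot: [3.141, 0.069, 0.002]
wrist_force: [-1.6, -1.0, 2.0]
width: 51.8
grasp_force: 12.0
```

Call:
drive_tool(
  moves=[
    [-0.08,0,-0.02,0,0.7],
    [0,0,0,0,0.7],
    [0,0,0,0,0.7],
  ],
  grip_force=5,
)

```text
time: 15.05
tcp_pos: [631.3, 49.5, 226.3]
eef_rot: [3.141, 0.069, 0.0]
wrist_force: [-0.6, -0.8, -1.5]
width: 51.7
grasp_force: 5.0
```

Call:
drive_tool(
  moves=[
    [0,0,0,0,0.3],
    [0,0,0,0,0.2],
    [0,0,0,0,0],
    [0,0,0,0,0],
    [0,0,-0.3,0,0],
    [0,0,-1,0,0],
    [0,0,-1,0,0],
    [0,0,-1,0,0],
    [0,0,-1,0,0],
    [0,0,0,0,0],
  ],
  grip_force=20,
)

```text
time: 16.05
tcp_pos: [633.1, 49.2, 315.8]
eef_rot: [-3.14, -0.069, -0.01]
wrist_force: [0.2, -0.1, -0.2]
width: 87.9
grasp_force: 0.0
```

Run:
```python
from h import *
snap('wrist','w4.png')
p,d,W,*_=snap('side','s4.png')
```

```text
(no output)
```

View pics/w4.png

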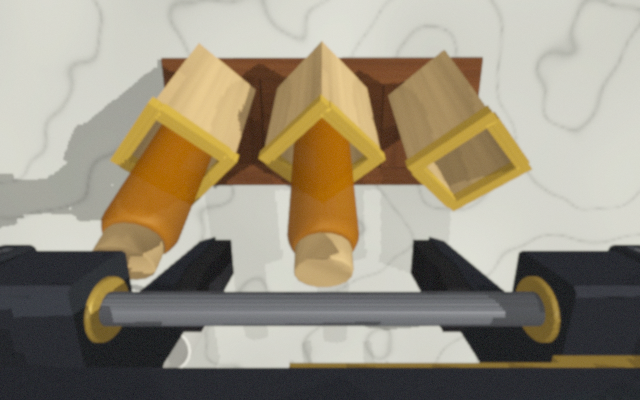

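The second wrist view shows the jar seated in the middle cubby with its stopper outwards at about (323,258). Jar_3, at (135,240), is undisturbed. On to the second jar.

Call:
drive_tool(
  moves=[
    [-0.77,0.5,0,0,0],
    [-0.77,0.97,0,0,0],
    [-0.77,0.97,0,0,0],
    [-0.77,0.97,0,0,0],
    [-0.77,0.97,0,0,0],
    [-0.77,0.97,0,0,0],
    [-0.77,0.97,0,0,0],
    [-0.77,0.97,0.3,0,0],
    [-0.77,0.97,0.3,0,0],
    [-0.77,0.97,0.3,0,0],
    [-0.77,0.97,0.3,0,0],
    [-0.77,0.97,0.3,0,0],
    [-0.77,0.97,0.3,0,0],
    [-0.77,0.97,0.3,0,0],
    [-0.77,0.97,0.3,0,0],
    [0,0,0,0,0],
    [0,0,0,0,0],
  ],
)

```text
time: 17.85
tcp_pos: [412.5, -241.6, 263.8]
eef_rot: [-3.14, -0.068, 0.002]
wrist_force: [1.1, 0.2, -0.6]
width: 88.5
grasp_force: 0.0
```

Run:
```python
from h import *
p,d,W,K,R,t=snap('wrist')
m=(np.abs(W[...,2]-195)<5)&(np.abs(W[...,0]-415)<50)&(np.abs(W[...,1]+240)<50)
P=W[m]; print(m.sum(),cv2.minEnclosingCircle(P[:,:2].astype(np.float32)),bot.observe()['tcp_pos'],bot.observe()['eef_rot'])
```

```text
2424 ((415.44366455078125, -239.6488037109375), 20.07001495361328) [ 413.22598013 -241.02777472  263.99682534] [-3.13965033e+00 -7.04953772e-02  8.31126571e-04]
```

Correct by +2.2 and +1.4 mm, then descend 123 mm.

Call:
drive_tool(
  moves=[
    [0.12,-0.06,0.15,0,0],
    [0,0,1,0,0],
    [0,0,1,0,0],
    [0,0,1,0,0],
    [0,0,1,0,0],
    [0,0,1,0,0],
    [0,0,1,0,0],
    [0,0,0,0,0],
    [0,0,0,0,0.7],
    [0,0,0,0,0.7],
    [0,0,0,0,0.7],
    [0,0,0,0,0.7],
    [0,0,0,0,0.7],
  ],
  grip_force=20,
)

```text
time: 19.2
tcp_pos: [415.5, -240.7, 142.0]
eef_rot: [3.141, 0.069, 0.001]
wrist_force: [-0.4, 1.2, 2.9]
width: 51.2
grasp_force: 20.0
```

Call:
drive_tool(
  moves=[
    [0,0,-0.5,0,0.7],
    [0,0,-0.5,0,0.7],
    [0.76,-0.95,0,0,0.7],
    [0.76,-0.95,0,0,0.7],
    [0.76,-0.95,0,0,0.7],
    [0.76,-0.95,0,0,0.7],
    [0.76,-0.95,0,0,0.7],
    [0.76,-0.95,0,0,0.7],
    [0.76,-0.95,0,0,0.7],
    [0.76,-0.95,0,0,0.7],
    [0,0,0,0,0.7],
    [0,0,0.5,0,0.7],
    [0,0,0.3,0,0.7],
    [0,0,0.1,0,0.7],
    [0,0,0.1,0,0.7],
    [0,0,0,0,0.7],
  ],
)

```text
time: 20.8
tcp_pos: [530.0, -84.5, 142.3]
eef_rot: [3.141, 0.067, 0.001]
wrist_force: [-2.0, -0.0, 2.9]
width: 51.2
grasp_force: 20.0
```

Call:
drive_tool(
  moves=[
    [0,0,0,0,0.7],
    [0,0,0,0,0.7],
    [-0.35,0,-0.02,0,0.7],
    [-0.35,0,-0.02,0,0.7],
    [-0.35,0,-0.01,0,0.7],
    [-0.35,0,-0.01,0,0.7],
    [-0.35,0,0.02,0,0.7],
    [-0.35,0,0.02,0,0.7],
    [-0.35,0,0.05,0,0.7],
    [-0.35,0,0.06,0,0.7],
    [-0.35,0,0.08,0,0.7],
    [-0.34,0,0.09,0,0.7],
    [-0.34,0,0.11,0,0.7],
    [-0.15,0,0.05,0,0.7],
    [0,0,0,0,0.7],
  ],
  grip_force=5,
)

```text
time: 22.3
tcp_pos: [449.8, -87.0, 132.8]
eef_rot: [-3.141, -0.069, 0.002]
wrist_force: [-0.3, -0.2, -0.5]
width: 51.8
grasp_force: 5.0
```

```bash
python3 -c "
from h import *
tilt(490,-86)"
```

```text
912 axis pt at z 80.0 [486.8 -86.6] tilt x,y deg [-29.6  -1.1] res 1.08
```

Call:
drive_tool(
  moves=[
    [0,0,0,0,0.7],
    [0,0,0,0,0.7],
    [0,0,-0.3,0,0.7],
    [0,0,-1,0,0.7],
    [0,0,-1,0,0.7],
    [0,0,-1,0,0.7],
    [0,0,-1,0,0.7],
    [0.7,0,-1,0,0.7],
    [1,0,-1,0,0.7],
    [1,0,-1,0,0.7],
    [1,0,-1,0,0.7],
    [1,0,-0.7,0,0.7],
    [1,0.05,0,0,0.7],
    [0.7,0,0,0,0.7],
    [0.3,0,0,0,0.7],
    [0,0,0,0,0.7],
    [0,0,0,0,0.7],
  ],
  grip_force=50,
)

```text
time: 24.05
tcp_pos: [583.2, -82.2, 312.7]
eef_rot: [-3.141, -0.069, 0.003]
wrist_force: [-0.8, -0.3, -4.3]
width: 51.0
grasp_force: 50.0
```

```bash
cat > m.py <<'E'
from h import *
from scipy.optimize import least_squares
y=np.radians(2.5);Rz=np.array([[np.cos(y),-np.sin(y),0],[np.sin(y),np.cos(y),0],[0,0,1]])
u=Rz@[-.5,0,.866];e=Rz@[.866,0,.5];l=Rz@[0,1,0]
C=np.array((663,-79,180.))
for n in('wrist','side','scene'):
    p,d,W,K,R,t=snap(n,'n_%s.png'%n); hsv=cv2.cvtColor(p,cv2.COLOR_BGR2HSV).astype(int);h,s,v=hsv[...,0],hsv[...,1],hsv[...,2]
    am=(h<16)&(s>110)&(W[...,2]>212)&(W[...,2]<300)&(abs(W[...,0]-620)<75)&(abs(W[...,1]+81)<45)
    P=W[am]; view=t-P.mean(0);view/=np.linalg.norm(view)
    def f(q):
        a=np.array([q[2],q[3],1]);a/=np.linalg.norm(a);return np.linalg.norm(np.cross(P-[q[0],q[1],250],a),axis=1)-26
    c=P.mean(0)-18*view;r=least_squares(f,[c[0],c[1],-.55,0],loss='soft_l1',x_scale=[10,10,.1,.1]);q=r.x
    print(n,len(P),'jar@180',(q[:2]-70*q[2:]).round(1),np.degrees(np.arctan(q[2:])).round(1),np.abs(r.fun).mean().round(2))
E
python3 m.py; cp pics/n_wrist.png pics/w5.png
```

```text
wrist 599 jar@180 [660.1 -78.3] [-28.8  -1.3] 0.2
side 840 jar@180 [663.1 -80.2] [-28.9  -1.2] 1.03
scene 1399 jar@180 [660.8 -78.6] [-28.9  -1.1] 0.68
```

View pics/w5.png

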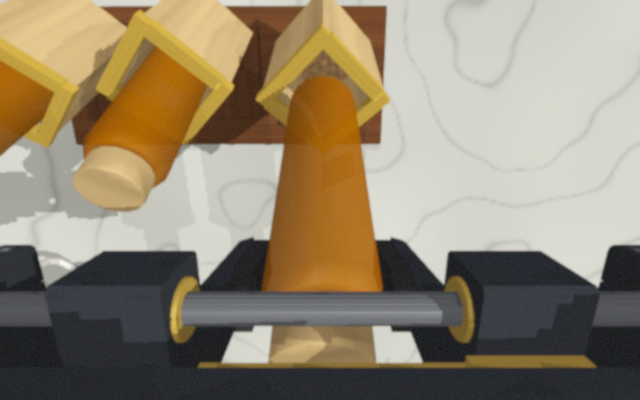

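The wrist view shows the foot at (325,80) inside the diamond of the right cubby, with rim corners (323,32), (258,98) and (388,98). It needs only about a 1 mm correction.

Call:
drive_tool(
  moves=[
    [0.06,-0.05,0,0,0.7],
    [0.1,0,0.173,0,0.7],
    [0.1,0,0.173,0,0.7],
    [0.1,0,0.173,0,0.7],
    [0.1,0,0.173,0,0.7],
    [0.1,0,0.173,0,0.7],
    [0,0,0,0,0.7],
    [0,0,0,0,0.7],
  ],
  grip_force=40,
)

```text
time: 25.0
tcp_pos: [595.5, -80.7, 295.6]
eef_rot: [-3.141, -0.069, 0.0]
wrist_force: [-0.1, -0.1, -4.5]
width: 51.2
grasp_force: 40.0
```

Call:
drive_tool(
  moves=[
    [0.1,0,0.173,0,0.7],
    [0.1,0,0.173,0,0.7],
    [0.1,0,0.173,0,0.7],
    [0.1,0,0.173,0,0.7],
    [0.1,0,0.173,0,0.7],
    [0,0,0,0,0.7],
    [0,0,0,0,0.7],
  ],
)

```text
time: 25.7
tcp_pos: [605.5, -80.2, 278.3]
eef_rot: [-3.141, -0.069, 0.0]
wrist_force: [-0.5, -0.0, -5.5]
width: 50.9
grasp_force: 40.0
```

Call:
drive_tool(
  moves=[
    [0.1,0,0.173,0,0.7],
    [0.1,0,0.173,0,0.7],
    [0.1,0,0.173,0,0.7],
    [0.1,0,0.173,0,0.7],
    [0.1,0,0.173,0,0.7],
    [0,0,0,0,0.7],
    [0,0,0,0,0.7],
  ],
)

```text
time: 26.4
tcp_pos: [615.5, -79.8, 261.0]
eef_rot: [3.141, 0.069, -0.0]
wrist_force: [0.0, -0.7, -5.1]
width: 50.7
grasp_force: 40.0
```

Call:
drive_tool(
  moves=[
    [0.1,0,0.173,0,0.7],
    [0.1,0,0.173,0,0.7],
    [0.1,0,0.173,0,0.7],
    [0.1,0,0.173,0,0.7],
    [0.1,0,0.173,0,0.7],
    [0,0,0,0,0.7],
    [0,0,0,0,0.7],
  ],
  grip_force=30,
)

```text
time: 27.1
tcp_pos: [625.6, -79.3, 243.7]
eef_rot: [-3.141, -0.069, 0.0]
wrist_force: [-0.8, -1.6, -5.6]
width: 51.2
grasp_force: 30.0
```

Call:
drive_tool(
  moves=[
    [0.05,0,0.087,0,0.7],
    [0.05,0,0.087,0,0.7],
    [0.05,0,0.087,0,0.7],
    [0,0,0,0,0.7],
    [0,0,0,0,0.7],
  ],
  grip_force=20,
)

```text
time: 27.6
tcp_pos: [628.5, -79.1, 238.8]
eef_rot: [-3.141, -0.069, 0.0]
wrist_force: [-1.8, -0.7, -2.9]
width: 51.1
grasp_force: 20.0
```

Call:
drive_tool(
  moves=[
    [0.05,0,0.087,0,0.7],
    [0,0,0,0,0.7],
    [0,0,0,0,0.7],
  ],
)

```text
time: 27.9
tcp_pos: [629.2, -79.2, 237.2]
eef_rot: [-3.141, -0.069, 0.001]
wrist_force: [-4.6, 0.4, 1.7]
width: 51.6
grasp_force: 20.0
```

Run:
```python
from h import *
y=np.radians(2.5);Rz=np.array([[np.cos(y),-np.sin(y),0],[np.sin(y),np.cos(y),0],[0,0,1]])
u=Rz@[-.5,0,.866];e=Rz@[.866,0,.5];l=Rz@[0,1,0]
for n in('wrist','side','scene'):
    p,d,W,*_=snap(n,'d_%s.png'%n); h,s,v=np.moveaxis(cv2.cvtColor(p,cv2.COLOR_BGR2HSV).astype(int),-1,0)
    for k,c in(('new',(663,-78.5,180.5)),('mid',(665.5,50.5,180.5)),('c',(658,180,180.5))):
        q=W-np.array(c); a=q@u
        near=(np.hypot(q@e,q@l)<34)&(a>20)&(a<150)
        am=near&(h<16)&(s>140)
        st=near&(a>60)&(s<125)&(s>50)&(h<28)&(v>60)
        print(n,k,'glass top',np.percentile(a[am],[98,99.5]).round(1) if am.sum()>30 else None,'stopper top',np.percentile(a[st],[50,95,99]).round(1) if st.sum()>10 else None,st.sum())
```

```text
wrist new glass top [96.3 97.7] stopper top [116.8 118.2 118.5] 3758
wrist mid glass top [90.7 91.1] stopper top [68.  92.1 92.2] 37
wrist c glass top None stopper top None 0
side new glass top [100.8 101.4] stopper top [116.2 121.3 122.3] 220
side mid glass top [92.2 93.1] stopper top [110.5 113.  113.9] 312
side c glass top [87.4 90.4] stopper top [106.  107.9 108.4] 325
scene new glass top [97.2 98.6] stopper top [108.6 120.6 148.4] 185
scene mid glass top [90.5 91.9] stopper top [ 98.6 112.4 112.8] 176
scene c glass top [85.4 86.4] stopper top [ 97.5 106.9 107.2] 236
```

The jar sticks out about 118 mm, calibrated against jar_3, so its depth is about 77 mm with roughly 3 mm of spring compression. The force is axial and spring-like, so it's on the stop. I'll ease off, settle it in the corner and release.

Call:
drive_tool(
  moves=[
    [-0.06,0,-0.1,0,0.7],
    [0,0,0,0,0.7],
    [-0.08,0,0.045,0,0.7],
    [-0.08,0,0.045,0,0.7],
    [0,0,0,0,0.7],
    [0,0,0,0,0.7],
  ],
  grip_force=12,
)

```text
time: 28.65
tcp_pos: [625.7, -79.3, 237.2]
eef_rot: [3.141, 0.069, 0.002]
wrist_force: [-0.2, -1.1, -2.8]
width: 51.7
grasp_force: 12.0
```

Call:
drive_tool(
  moves=[
    [-0.02,0,0.06,0,0.7],
    [0,0,0,0,0.7],
    [0,0,0,0,0.7],
  ],
  grip_force=5,
)

```text
time: 28.95
tcp_pos: [624.8, -79.4, 236.0]
eef_rot: [3.141, 0.069, 0.0]
wrist_force: [-1.0, -0.4, -1.3]
width: 51.8
grasp_force: 5.0
```

Call:
drive_tool(
  moves=[
    [0,0,0,0,0.7],
    [0,0,0,0,0.7],
    [0,0,0,0,0.3],
    [0,0,0,0,0.2],
    [0,0,0,0,0],
    [0,0,0,0,0],
    [0,0,-0.3,0,0],
    [0,0,-1,0,0],
    [0,0,-1,0,0],
    [0,0,-1,0,0],
    [0,0,-1,0,0],
    [0,0,-1,0,0],
    [-1,0,0,0,0],
    [-1,0,0,0,0],
    [-1,0,0,0,0],
    [0,0,0,0,0],
  ],
  grip_force=3,
)

```text
time: 30.55
tcp_pos: [562.7, -82.7, 342.8]
eef_rot: [-3.141, -0.066, 0.001]
wrist_force: [0.6, 0.3, -0.4]
width: 88.0
grasp_force: 0.0
```

Run:
```python
from h import *
y=np.radians(2.5);Rz=np.array([[np.cos(y),-np.sin(y),0],[np.sin(y),np.cos(y),0],[0,0,1]])
u=Rz@[-.5,0,.866];e=Rz@[.866,0,.5];l=Rz@[0,1,0]
for n in('side','scene'):
    p,d,W,*_=snap(n,'f_%s.png'%n); h,s,v=np.moveaxis(cv2.cvtColor(p,cv2.COLOR_BGR2HSV).astype(int),-1,0)
    for k,c in(('new',(663,-78.5,180.5)),('mid',(665.5,50.5,180.5)),('c',(658,180,180.5))):
        q=W-np.array(c); a=q@u
        st=(np.hypot(q@e,q@l)<34)&(a>60)&(a<150)&(s<125)&(s>50)&(h<28)&(v>60)
        print(n,k,np.percentile(a[st],[50,95,99]).round(1),st.sum())
s=bot.observe();print(s['wrist_force'],s['tcp_pos'])
cv2.imwrite('pics/fin.png',np.hstack([cv2.resize(cv2.imread('pics/f_%s.png'%n),(400,250)) for n in('side','scene')]))
```

```text
side new [118.2 122.5 123.3] 313
side mid [110.4 113.2 114.2] 308
side c [106.  108.2 108.7] 340
scene new [111.8 121.7 122.1] 310
scene mid [102.3 112.2 112.7] 282
scene c [ 98.  107.  107.2] 250
[ 0.75252673 -1.1022534   0.22619352] [565.37735957 -81.93350759 342.62884628]
```

View pics/fin.png

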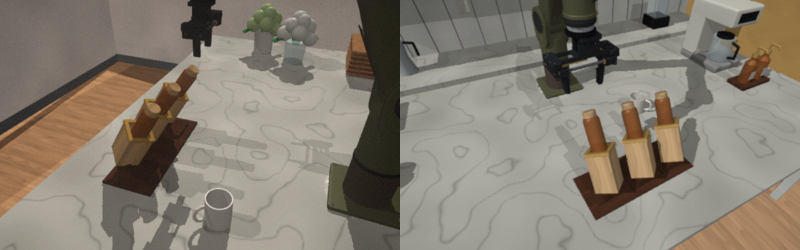

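Both views show all three jars seated with stoppers outwards, the mug untouched at about (218,208) in the left panel, and the gripper clear.

```bash
python3 -c "
from bench import workorder
print(workorder.hand_in())"
```

```text
the job is handed in; nothing more can be done
None
```

I loaded both jars into the empty cubbies, stopper outwards and resting on their stops, and handed the job in at about 31 s; the two jars look identical, so I could not tell which is jar_1 and chose the loading order myself, and no verdict was returned.

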